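Roll the cap strips home on a 96-well plate

TASK

The twelve cap strips on the 96-well plate are only set in place and still stand proud. Take the hand roller out of its stand and roll it along the plate with steady, moderate downward pressure until every strip is fully home, never bearing down so hard that the tubes could crack; then set the roller gently back upright in its stand. Leave everything else on the bench where it is.

Things in the scene. Friction and masses are not known exactly. Their poses are not given: they have to be found in the camera images.
- block: fixed aluminium cold block, 108 mm (its x) by 150 mm (its y), 30 mm tall, on the bench. Origin under its centre. On it, centred, a grey-white 96-well plate, 85.5 by 127.8 mm, longer along the block's y. Twelve pale cap strips lie across the plate side by side as one flat sheet, each 76 mm long along x, 8.6 mm wide, at y = -49.5, -40.5, ... +49.5 mm (9 mm apart)
- sheet (a point): point fixed to the block, 56 mm above its origin: where the tops of fully proud strips would be (52 mm: home) if the plate stood true. It does not: the plate stands up to 5 mm higher or lower than this and up to 0.035 rad out of level along y (one end higher). That is not measured, it must be felt. The plate itself does not give way
- strip1 (a joint): how far cap strip 1 (y = -49.5 mm in the block's frame) is pressed down, m: 0 to 0.0008 = standing proud, 0.004 = fully home. Pressed anywhere, a strip stays level, slides straight down under about 4 N, stays put, stops hard when home. The roller bears on two or three at once: rolling takes 11 to 15 N downward; over 25 N of contact force cracks tubes, and as the strips' edges push sideways too, 17 N downward can reach it
- strip2 (a joint): the same for cap strip 2 (y = -40.5 mm in the block's frame)
- strip3 (a joint): the same for cap strip 3 (y = -31.5 mm in the block's frame)
- strip4 (a joint): the same for cap strip 4 (y = -22.5 mm in the block's frame)
- strip5 (a joint): the same for cap strip 5 (y = -13.5 mm in the block's frame)
- strip6 (a joint): the same for cap strip 6 (y = -4.5 mm in the block's frame)
- strip7 (a joint): the same for cap strip 7 (y = +4.5 mm in the block's frame)
- strip8 (a joint): the same for cap strip 8 (y = +13.5 mm in the block's frame)
- strip9 (a joint): the same for cap strip 9 (y = +22.5 mm in the block's frame)
- strip10 (a joint): the same for cap strip 10 (y = +31.5 mm in the block's frame)
- strip11 (a joint): the same for cap strip 11 (y = +40.5 mm in the block's frame)
- strip12 (a joint): the same for cap strip 12 (y = +49.5 mm in the block's frame)
- roller: loose hand roller, 0.3 to 0.45 kg, 108 mm tall. Origin on the lowest line of its drum, at the middle; z up along the handle; it rolls along its y. Steel yoke 98 mm along x, 34 mm along y: two arms ending in flat feet at z = 8 mm, bridge with its top at z = 54 mm. Upright flat-sided wooden handle on the bridge, 32 mm along x, 24 mm along y, z = 54 to 108 mm
- drum (a joint): turning angle of the roller's drum about its axle, rad (starts anywhere). The drum is rubber-covered, black, 40 mm in diameter, 76 mm long, turns freely; its axle lies along the roller's x, 20 mm above the roller's origin. Rolling into proud strips pushes the roller back with several newtons as well as up: hold it firmly
- stand: fixed aluminium stand, 118 mm (its x) by 74 mm (its y). Origin under its centre, on the bench. Two cheeks 20 mm tall, 41 to 53 mm either side along x, carry the yoke's feet; the drum hangs free between. End stops on the cheeks, 12 mm higher, 44 mm apart along y. Parked, the roller's origin is 12 mm over the stand's, x along x (either way), with 3 mm play each way in x, 5 mm in y
- flask: stoppered conical flask of amber glass, 150 mm tall, foot 84 mm across, loose; origin under its centre; stays where it is
- tip_box: closed box of pipette tips, 125 x 86 x 66 mm, grey with a clear lid, loose; origin under its centre; stays where it is
- dishes: two small clear culture dishes stacked, 60 mm across, 31 mm tall, loose, between the plate and the stand; origin under the centre; stays where it is
- reagent: amber reagent bottle, 56 mm across, 115 mm tall, loose; origin under its centre; stays where it is
- pipette: white micropipette lying on the bench, about 263 mm long and 44 mm wide at its finger rest, 27 mm high, loose; origin under its middle, tip towards its +x; stays where it is
- tube_rack: pale yellow rack with glass test tubes, 62 x 208 mm, 133 mm tall with its tubes, loose; origin under its centre; stays where it is
- timer: flat white bench timer, 62 x 72 x 18 mm, loose; origin under its centre; stays where it is

How it is judged (in metres and radians):
On the way, in this order (a step that is already met when the one before it is completed fails the run):
1. the roller has been lifted out of its stand (its origin 30 mm or more above the parked height) (z of roller in the frame of stand above 0.042 m), for 0.1 s.
2. the roller bears on the cap strips with more than 5 N while its drum turns (contact force between roller and block above 5 N and (velocity of joint drum above 0.2 rad/s or velocity of joint drum below -0.2 rad/s)), for 0.05 s.
3. all twelve strips are home (pressed 3.2 mm or more of their 4 mm) while the roller is still out of its stand (value of joint each of strip1, strip2, strip3, strip4, strip5, strip6, strip7, strip8, strip9, strip10, strip11, strip12 above 0.0032 m and distance between roller and stand above 0.05 m), for 0.1 s.
At the end, for the whole second after the job is handed in: every cap strip is pressed at least 3.2 mm of its 4 mm, and the released roller stands at rest, upright within 0.1 rad, with both feet on the stand's cheeks (origin within 6 mm in the stand's x, 9 mm in its y and 4 mm of the parked height, axle along the stand's x within 0.15 rad) (value of joint each of strip1, strip2, strip3, strip4, strip5, strip6, strip7, strip8, strip9, strip10, strip11, strip12 above 0.0032 m and x of roller in the frame of stand between -0.006 and 0.006 m and y of roller in the frame of stand between -0.009 and 0.009 m and z of roller in the frame of stand between 0.008 and 0.016 m and angle between roller's own z axis and vertical below 0.1 rad and angle between the x axis of roller and the x axis of stand, either way round below 0.15 rad and linear speed of roller below 0.02 m/s); the robot touches nothing.
It fails at once if the roller presses on the plate and its block with more than 25 N (tubes crack) (contact force between roller and block above 25 N).
It fails at once if the gripper or the arm itself presses on the plate, its strips or its block (more than 2 N): the roller does the work (contact force between any of the fingers, the arm and block above 2 N).
It fails at once if the roller is dropped or thrown into its stand (faster than 0.35 m/s within 30 mm of the stand's origin) (distance between roller and stand below 0.03 m and linear speed of roller above 0.35 m/s).
It fails at once if something else on the bench has been moved by more than 25 mm or tipped over (distance of any of flask, tip_box, dishes, reagent, pipette, tube_rack, timer from where it was at the start of the episode above 0.025 m or angle between any of flask, tip_box, dishes, reagent, pipette, tube_rack, timer's own z axis and vertical above 0.3 rad).
It also fails if it takes over 64 s, if anything falls off the work surface, if the arm or the gripper's body presses on something with over 40 N, if the wrist force passes 120 N, or if a joint passes its speed limit or range.

ROBOT

A 6-joint arm with a two-finger parallel gripper is mounted at the origin on the work surface. World frame = base frame: x ahead of the robot, y to its left, z up, the work surface at z = 0. Lengths are in mm, angles in rad, forces in N, time in s.
With the tool pointing down it reaches from about 250 to 775 mm from the base axis. Payload 8.9 kg.
Tool frame: the origin (TCP) lies where the fingers leave the gripper's body, on its centre line; the fingertips stand 73 mm ahead of it and the grasp point (between the pads) lies 54 mm ahead of it (robot.tcp_to_tips is the distance from the TCP to the fingertips, in mm); z points along the fingers, y is the line along which they close (so a half turn about z gives the same grasp; the last joint's range is limited). The gripper opens to 85 mm and grips with 20 to 120 N. Pads are 22 mm wide; open, the fingers measure 114 mm over their backs; the gripper's body (76 mm by 85 mm) begins 54 mm behind the grasp point. The pads swing forward as they close: fully open they stand 13 mm farther back than shut.
Start: joints at [-1.319, 0.291, -0.153, 1.127, 0, 1.431], TCP at [199.989, -485.416, 303.905] pointing down, gripper open.
Joint ranges: [-2.52, 2.52], [-0.91, 1.74], [-1.3, 1.37], [-1.96, 2.02], [-1.52, 1.47], [-3.14, 3.14]. Speed limits (rad/s): [2.22, 2.22, 2.79, 3.14, 3.14, 3.14].

INTERFACE

Orientations are given as [roll, pitch, yaw] about the fixed x, y, z axes, in that order (R = Rz(yaw) Ry(pitch) Rx(roll)).
In Python, from cell import telemetry, imaging, robot, models gives the robot as it stands.
- The arm moves only by the tool jog_arm, never from a script. Its arguments are lists of equal length, an entry for each row: "offset": the shift along the world's x, y, z in mm, a list of three; "dr": the turn, a rotation vector about the world's x, y, z in rad, a list of three. In form: {"offset": [[x, y, z], ...], "dr": [[wx, wy, wz], ...]}. A call has 1 to 12 rows; each row is the pose to reach, as a shift and turn from the pose commanded when the call began; what a row does not reach only later rows make up. A row lasts 1/10 s, in which the tool goes at most 50 mm and 8.59 degrees, less where a joint would pass 70% of its speed; a pose out of reach is approached as far as the arm can. A call with a gripper value outside its range is refused whole. "hand" is the opening, from 0 (shut) to 1 (fully open), set as the call begins (left out, the last holds). The fingers move at their own pace and stop on an object; "newtons" is the grip in N (left out, the last holds). Time passes only in rows, so rows that repeat a pose let the fingers close. It gives the time, the measured TCP pose, the force, the opening and the grip force at its end, in the units of the state.
- telemetry.sense(): the state, without advancing time (a new reading comes with each control period).
- imaging.camera(name): name is "side" or "top" or "wrist"; returns (picture, depth): 480x640x3 uint8, red, green, blue; 480x640 float32, mm along the optical axis (not along the pixel's ray), 0 where there is no reading.
- imaging.camera_model(name): a dict with "fov_y" (degrees; the focal length in pixels is half the picture's height over the tangent of half this angle, whatever the lens; pixels are square), "cx", "cy" (the principal point, pixels), "D" ([k1, k2, p1, p2, k3] as OpenCV has them; the pictures are not rectified), "rvec" (rotation vector, rad) and "tvec" (3), from world to camera coordinates, as OpenCV has them. Camera axes: x right, y down, z forward; pixel columns grow to the right and rows downward; lengths in mm; the calibration is good to about 2 mm. A picture is of the moment at which its call begins: read the wrist's pose just before it. camera_model takes no time and is no camera call; for the wrist camera it gives the pose at the moment of the call.
- robot.hand_in(): hands the job in; it is judged then, once.
Trained networks look in the newest picture that a camera, given by its name, has taken for a name from the list of things; names that differ only in an ending like _2 or _b are one class to them, and where a whole thing is asked for, a point or a joint stands for the part that bears it (a point fixed in the world has none). Each returns a list of dicts, best first, with "p" (0 to 1); they miss things now and then, are a little off and sometimes report something else, mostly with a low value. They report only what shows in the picture. A call takes as long as a camera call.
- models.recognise(camera, query): "position" ([x, y, z] in mm, in world coordinates, good to about 4 mm: the middle of the surface that is visible of it).
The state is a dict: "time_s": time; "q": joint angles; "dq": joint speeds; "tau": joint torques, N m; "ee_pos": TCP position; "orientation": TCP orientation; "wrist_force": force on the tool from outside, world axes, zero at the start; "torque": the same for the moment, N m; "width": opening from 0.0 (shut) to 1.0 (fully open); "grip_force": force on a finger pad.
Only numpy, scipy, OpenCV 4.12 (cv2) and the standard library are available. Lean on these libraries where they do the work, as an engineer would, in place of code of your own. Each camera call takes 0.05 s, during which the arm holds its last target. There are 200 camera calls.

## Working session

There is one attempt and no reset: what is moved stays moved. The work goes in short steps, Python scripts to look and compute and a tool call to move; the robot and the scene stay as the last step left them, time stands still between calls to the robot, and variables do not carry over. Pictures are saved under pics/ and viewed, at most 10 in all, crops included, and the job is handed in when it is done.

Besides the shell and the picture viewer there is one more tool, called in YAML: its name, and indented under it one key for each argument. jog_arm: Moves the arm, as the interface text tells. Its arguments: {"type":"object","properties":{"offset":{"type":"array","items":{"type":"array","items":{"type":"number"}}},"dr":{"type":"array","items":{"type":"array","items":{"type":"number"}}},"hand":{"type":"number"},"newtons":{"type":"number"}},"required":["offset","dr"]}

```bash
mkdir -p pics; ls
cat > h.py <<'E'
import numpy as np, cv2
from cell import telemetry, imaging, robot, models
def cam(n):
    m=imaging.camera_model(n); p,d=imaging.camera(n); return m,p,d
def K(m,h=480):
    f=h/2/np.tan(np.radians(m['fov_y'])/2); return np.array([[f,0,m['cx']],[0,f,m['cy']],[0,0,1]])
def world(m,d):
    v,u=np.mgrid[0:480,0:640]; pts=np.stack([u,v],-1).reshape(-1,1,2).astype(float)
    n=cv2.undistortPoints(pts,K(m),np.array(m['D'])).reshape(480,640,2)
    c=np.dstack([n[...,0]*d,n[...,1]*d,d]); R=cv2.Rodrigues(np.array(m['rvec'],float))[0]
    return (c-np.array(m['tvec']).ravel())@R
def save(p,n): cv2.imwrite('pics/'+n+'.png',cv2.cvtColor(p,cv2.COLOR_RGB2BGR))
E
python3 - <<'E'
from h import *
print(telemetry.sense())
m,p,d=cam('top');save(p,'top1');W=world(m,d);np.savez('top1.npz',W=W,p=p,d=d)
for q in ['block','roller','stand','flask','tip_box','dishes','reagent','pipette','tube_rack','timer']:
    print(q,[(np.round(r['position']).tolist(),round(r['p'],2)) for r in models.recognise('top',q)[:2]])
m,p,d=cam('side');save(p,'side1')
E
```

```text
pics
{'time_s': 0.0, 'q': array([-1.31927226e+00,  2.91283291e-01, -1.54119002e-01,  1.12670502e+00,
       -1.79958835e-05,  1.43152808e+00]), 'dq': array([ 4.81449526e-04, -3.58872109e-05, -1.26772824e-03, -2.32418629e-04,
       -1.21758017e-03, -1.58573837e-03]), 'tau': array([ 3.34779434e-03, -5.37151337e+01,  3.31361747e+01,  1.61819381e-02,
        2.45039455e-04, -7.92268811e-07]), 'ee_pos': array([ 199.91190563, -485.07665318,  303.33341564]), 'orientation': array([-3.14029186e+00, -1.64167536e-04,  3.90792211e-01]), 'wrist_force': array([0.03556932, 0.40048436, 0.21101061]), 'torque': array([-0.00426539,  0.00482525, -0.05144898]), 'grip_force': 0.0, 'width': 0.9991777355043742}
block [([498.0, -235.0, 46.0], 0.56)]
roller [([506.0, 187.0, 64.0], 0.8), ([521.0, -188.0, 50.0], 0.33)]
stand [([507.0, 181.0, 7.0], 0.68)]
flask [([689.0, -62.0, 61.0], 0.77)]
tip_box [([718.0, 138.0, 66.0], 0.84)]
dishes [([463.0, 3.0, 28.0], 0.6)]
reagent [([694.0, -343.0, 82.0], 0.71)]
pipette [([481.0, -465.0, 22.0], 0.71)]
tube_rack [([691.0, 379.0, 72.0], 0.73)]
timer [([477.0, 431.0, 18.0], 0.9), ([506.0, -222.0, 52.0], 0.23)]
```

View pics/top1.png

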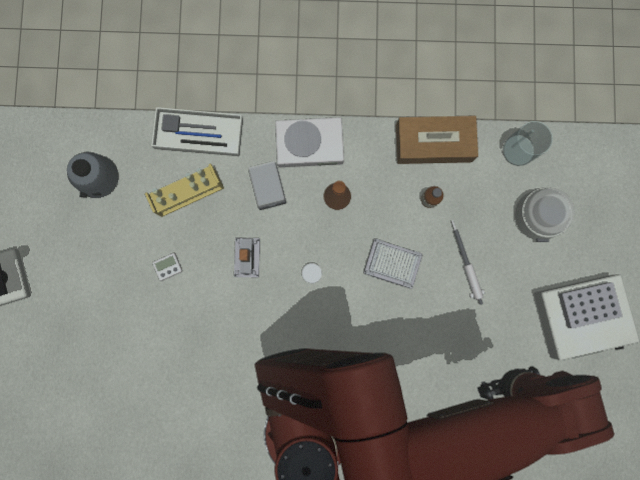

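View pics/side1.png

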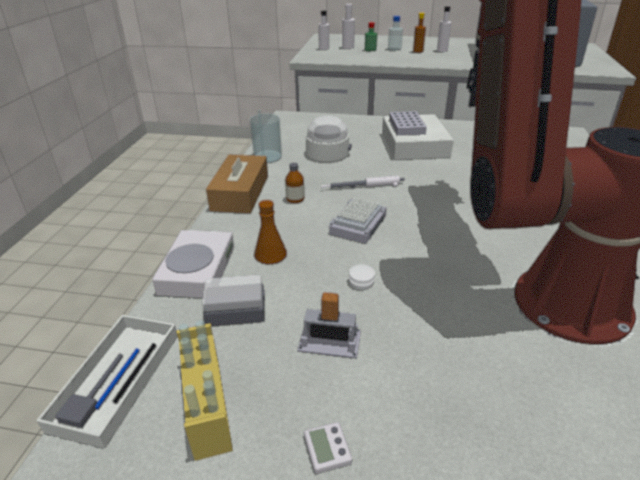

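Top view: roller handle (245,255) on its stand, block (394,263), dishes (312,272) between them. Side view confirms the roller is upright. Next I'll get poses from depth.

Run:
```python
from h import *
W=np.load('top1.npz')['W']
def rect(c,r,z0,z1):
    s=(np.hypot(W[...,0]-c[0],W[...,1]-c[1])<r)&(W[...,2]>z0)&(W[...,2]<z1)
    P=W[s]; 
    if len(P)<4: return len(P)
    return len(P),np.round(P.mean(0)),[np.round(a,1) for a in cv2.minAreaRect(P[:,:2].astype(np.float32))]
print('block',rect((498,-235),110,15,75)); print('plate',rect((498,-235),110,42,75))
print('handle',rect((506,187),90,95,135)); print('yoke',rect((506,187),90,50,80)); print('stand',rect((506,187),90,8,40))
print('dishes',rect((463,3),60,12,50))
```

```text
block (1878, array([ 498., -231.,   41.]), [array([ 501.4, -226.3]), array([166.2, 111.4]), np.float64(73.7)])
plate (1033, array([ 499., -231.,   49.]), [array([ 501.4, -233.6]), array([126.8,  91.4]), np.float64(74.2)])
handle (110, array([505., 197., 117.]), [array([505.5, 197.7]), array([31.1, 24. ]), np.float64(2.5)])
yoke (295, array([505., 197.,  66.]), [array([506. , 198.4]), array([34.9, 96.9]), np.float64(89.9)])
stand (371, array([500., 197.,  16.]), [array([507.2, 190.7]), array([164.9, 162.6]), np.float64(39.5)])
dishes (322, array([464.,   6.,  30.]), [array([462.7,   9. ]), array([58.5, 69. ]), np.float64(27.0)])
```

jog_arm:
  offset:
    - [0,0,40]
    - [0,40,80]
    - [10,90,110]
    - [30,140,110]
    - [50,190,110]
    - [70,240,110]
    - [90,285,110]
    - [110,330,110]
    - [130,375,110]
    - [150,420,110]
    - [170,465,110]
    - [190,510,110]
  dr:
    - [0,0,0]
    - [0,0,0]
    - [0,0,0]
    - [0,0,0]
    - [0,0,0]
    - [0,0,0]
    - [0,0,0]
    - [0,0,0]
    - [0,0,0]
    - [0,0,0]
    - [0,0,0]
    - [0,0,0]

```text
time_s: 1.8
ee_pos: [382.1, 8.2, 414.3]
orientation: [3.141, -0.001, 0.391]
wrist_force: [1.2, -0.6, 0.3]
width: 0.999
grip_force: 0.0
```

jog_arm:
  offset:
    - [20,30,0]
    - [40,65,-20]
    - [65,100,-35]
    - [85,135,-50]
    - [115,172,-64]
    - [115,172,-64]
    - [115,172,-64]
  dr:
    - [0,0,-0.08]
    - [0,0,-0.16]
    - [0,0,-0.24]
    - [0,0,-0.32]
    - [0,0,-0.39]
    - [0,0,-0.39]
    - [0,0,-0.39]

```text
time_s: 2.5
ee_pos: [500.8, 116.5, 349.4]
orientation: [-3.102, 0.003, 0.067]
wrist_force: [0.2, -0.1, -0.0]
width: 1.0
grip_force: 0.0
```

Run:
```python
from h import *
s=telemetry.sense();print(s['ee_pos'],s['orientation'],s['wrist_force'])
m,p,d=cam('wrist');save(p,'w1');W=world(m,d);np.savez('w1.npz',W=W,p=p)
def rect(c,r,z0,z1):
    q=(np.hypot(W[...,0]-c[0],W[...,1]-c[1])<r)&(W[...,2]>z0)&(W[...,2]<z1)&(d>0)
    P=W[q]; print(len(P),np.round(P.mean(0)) if len(P) else '',[np.round(a,1) for a in cv2.minAreaRect(P[:,:2].astype(np.float32))] if len(P)>4 else '')
rect((505,197),80,112,135);rect((505,197),80,58,80);rect((505,197),85,15,40);rect((505,197),85,4,28)
for q in ['roller','stand']: print(q,[(np.round(r['position']).tolist(),round(r['p'],2)) for r in models.recognise('wrist',q)[:2]])
```

```text
[500.81415719 116.51969168 349.38410168] [-3.10153838e+00  2.64553520e-03  6.74184519e-02] [ 0.18839459 -0.11627111 -0.03919914]
981 [509. 195. 119.] [array([507.8, 195.6]), array([24.2, 32.3]), np.float64(88.4)]
2243 [515. 193.  66.] [array([507.6, 195.8]), array([98. , 33.9]), np.float64(0.5)]
792 [525. 190.  29.] [array([508.1, 198.6]), array([105.7,  55.8]), np.float64(0.7)]
2252 [523. 186.   9.] [array([507.9, 199.1]), array([117.9,  74.3]), np.float64(0.5)]
roller [([517.0, 187.0, 68.0], 0.71)]
stand [([533.0, 177.0, 11.0], 0.69)]
```

View pics/w1.png

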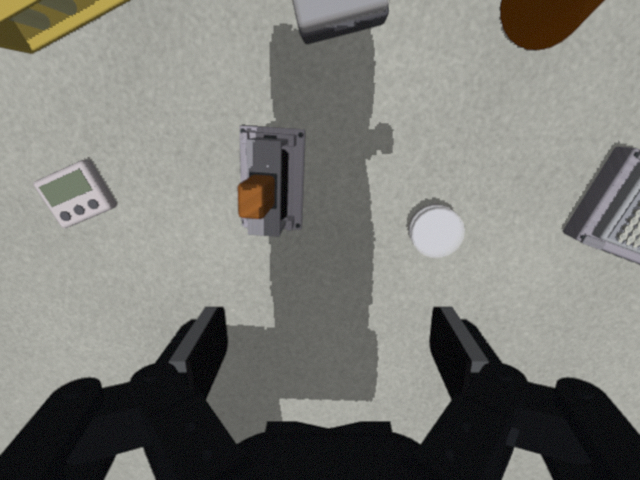

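The wrist view shows the handle at (257,195) on the stand. The fitted stand rectangle (118×74) matches the given size: stand centre (508,199), yaw about 0.01 rad, roller at (507.7,195.7).

jog_arm:
  offset:
    - [0,0,0]
    - [0,0,0]
  dr:
    - [0,0,0]
    - [0,0,0]

```text
time_s: 2.85
ee_pos: [500.3, 116.7, 350.6]
orientation: [-3.101, 0.0, 0.068]
wrist_force: [0.3, -0.6, 0.6]
width: 1.0
grip_force: 0.0
```

jog_arm:
  offset:
    - [2,16,-15]
    - [4,32,-30]
    - [6,48,-50]
    - [8,64,-70]
    - [8,79,-90]
    - [8,79,-105]
    - [8,79,-120]
    - [8,79,-120]
    - [8,79,-120]
  dr:
    - [-0.02,0,-0.02]
    - [-0.04,0,-0.04]
    - [-0.04,0,-0.058]
    - [-0.04,0,-0.058]
    - [-0.04,0,-0.058]
    - [-0.04,0,-0.058]
    - [-0.04,0,-0.058]
    - [-0.04,0,-0.058]
    - [-0.04,0,-0.058]

```text
time_s: 3.75
ee_pos: [514.0, 123.2, 230.7]
orientation: [-3.101, 0.005, 0.078]
wrist_force: [-0.8, 0.3, 1.0]
width: 1.0
grip_force: 0.0
```

Run:
```python
from h import *
s=telemetry.sense();print(np.round(s['q'],3),s['ee_pos'],s['orientation'])
```

```text
[ 0.077  0.351 -0.269  0.955  0.041  3.141] [514.00732863 123.15334168 230.67231983] [-3.10097345  0.0048059   0.07822543]
```

Joint 6 is at its range limit, so I'll use the half-turned equivalent grasp.

jog_arm:
  offset:
    - [0,0,5]
    - [0,0,10]
    - [0,0,10]
  dr:
    - [-0.02,-0.002,0.07]
    - [-0.04,-0.004,0.15]
    - [-0.04,-0.004,0.15]

```text
time_s: 4.05
ee_pos: [515.0, 123.5, 242.2]
orientation: [3.141, 0.004, 0.23]
wrist_force: [0.1, 0.6, 0.2]
width: 1.002
grip_force: 0.0
```

jog_arm:
  offset:
    - [0,5,0]
    - [0,10,0]
    - [0,15,0]
    - [0,20,0]
    - [0,25,0]
    - [0,30,0]
    - [0,35,0]
    - [0,40,0]
    - [0,45,0]
    - [0,50,0]
    - [0,55,0]
    - [0,60,0]
  dr:
    - [0,0,0.14]
    - [0,0,0.28]
    - [0,0,0.42]
    - [0,0,0.56]
    - [0,0,0.7]
    - [0,0,0.84]
    - [0,0,0.98]
    - [0,0,1.12]
    - [0,0,1.26]
    - [0,0,1.4]
    - [0,0,1.54]
    - [0,0,1.68]

```text
time_s: 5.25
ee_pos: [514.5, 183.4, 241.2]
orientation: [3.141, 0.006, 1.911]
wrist_force: [0.1, -0.4, -0.1]
width: 1.004
grip_force: 0.0
```

jog_arm:
  offset:
    - [0,2,0]
    - [-2,4,0]
    - [-3,6,0]
    - [-4,8,0]
    - [-5,10,0]
    - [-6,12,0]
    - [-6,12,-5]
    - [-6,12,-15]
    - [-6,12,-25]
    - [-6,12,-25]
    - [-6,12,-25]
  dr:
    - [0,0,0.14]
    - [0,0,0.28]
    - [0,0,0.42]
    - [0,0,0.56]
    - [0,0,0.7]
    - [0,0,0.84]
    - [0,0,0.98]
    - [0,0,1.12]
    - [0,0,1.24]
    - [0,0,1.24]
    - [0,0,1.24]

```text
time_s: 6.35
ee_pos: [508.4, 195.1, 216.2]
orientation: [-3.142, 0.006, -3.14]
wrist_force: [-0.2, 0.1, 0.8]
width: 0.995
grip_force: 0.0
```

Run:
```python
from h import *
s=telemetry.sense();print(np.round(s['q'],3),s['ee_pos'],s['orientation'],s['wrist_force'])
m,p,d=cam('wrist');save(p,'w2');W=world(m,d)
def rect(c,r,z0,z1):
    q=(np.hypot(W[...,0]-c[0],W[...,1]-c[1])<r)&(W[...,2]>z0)&(W[...,2]<z1)&(d>0)
    P=W[q]; print(len(P),np.round(P.mean(0)) if len(P) else '',[np.round(a,1) for a in cv2.minAreaRect(P[:,:2].astype(np.float32))] if len(P)>4 else '')
rect((508,197),60,112,126);rect((508,197),80,58,80);rect((508,197),85,4,28)
```

```text
[ 0.233  0.388 -0.254  0.923 -0.002  0.231] [508.41848866 195.0932009  216.21259054] [-3.14154371  0.0064544  -3.14014609] [-0.2190784   0.0872965   0.75242725]
2561 [505. 196. 119.] [array([506.4, 196. ]), array([31.9, 23.9]), np.float64(0.8)]
3877 [485. 196.  66.] [array([506.9, 196.3]), array([98.1, 34.2]), np.float64(0.6)]
5652 [496. 203.   9.] [array([507.2, 199.4]), array([117.7,  74.1]), np.float64(0.4)]
```

View pics/w2.png

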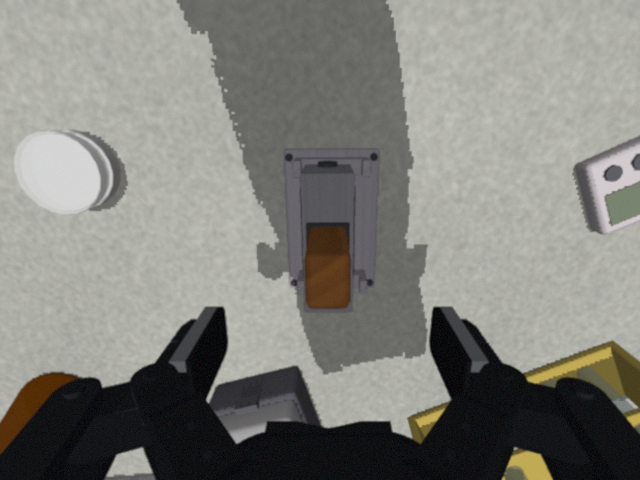

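Wrist view: handle (328,268) centred between the open fingers. The rectangles agree with the first measurement, so I'll descend and grip.

jog_arm:
  offset:
    - [-1.5,1,-10]
    - [-1.5,1,-25]
    - [-1.5,1,-40]
    - [-1.5,1,-55]
    - [-1.5,1,-65]
    - [-1.5,1,-69]
    - [-1.5,1,-69]
  dr:
    - [0,0.006,0.007]
    - [0,0.006,0.007]
    - [0,0.006,0.007]
    - [0,0.006,0.007]
    - [0,0.006,0.007]
    - [0,0.006,0.007]
    - [0,0.006,0.007]

```text
time_s: 7.1
ee_pos: [506.6, 196.1, 146.5]
orientation: [-3.141, -0.0, -3.129]
wrist_force: [0.1, -0.3, 0.3]
width: 1.002
grip_force: 0.0
```

jog_arm:
  offset:
    - [0,0,0]
    - [0,0,0]
    - [0,0,0]
    - [0,0,0]
    - [0,0,0]
    - [0,0,0]
    - [0,0,0]
    - [0,0,0]
  dr:
    - [0,0,0]
    - [0,0,0]
    - [0,0,0]
    - [0,0,0]
    - [0,0,0]
    - [0,0,0]
    - [0,0,0]
    - [0,0,0]
  hand: 0
  newtons: 100

```text
time_s: 7.9
ee_pos: [507.0, 196.2, 147.2]
orientation: [-3.142, 0.001, -3.128]
wrist_force: [-0.5, -0.4, 4.6]
width: 0.271
grip_force: 97.5
```

jog_arm:
  offset:
    - [0,0,5]
    - [0,0,15]
    - [0,0,30]
    - [0,0,50]
    - [0,0,70]
    - [0,0,90]
    - [0,-10,110]
    - [2,-30,130]
    - [6,-60,150]
    - [10,-95,150]
    - [14,-130,150]
    - [18,-165,150]
  dr:
    - [0,0,0]
    - [0,0,0]
    - [0,0,0]
    - [0,0,0]
    - [0,0,0]
    - [0,0,0]
    - [0,0,-0.02]
    - [0,0,-0.05]
    - [0,0,-0.08]
    - [0,0,-0.12]
    - [0,0,-0.16]
    - [0,0,-0.2]

```text
time_s: 9.1
ee_pos: [524.6, 29.8, 297.5]
orientation: [-3.141, 0.001, 2.954]
wrist_force: [1.2, 0.2, -4.3]
width: 0.27
grip_force: 98.2
```

jog_arm:
  offset:
    - [4,-35,0]
    - [8,-70,0]
    - [12,-105,0]
    - [16,-140,0]
    - [18,-170,0]
    - [20,-200,0]
    - [20,-220,0]
    - [20,-230,0]
    - [20,-230,0]
    - [20,-230,0]
  dr:
    - [0,0,-0.02]
    - [0,0,-0.04]
    - [0,0,-0.06]
    - [0,0,-0.08]
    - [0,0,-0.08]
    - [0,0,-0.08]
    - [0,0,-0.08]
    - [0,0,-0.08]
    - [0,0,-0.08]
    - [0,0,-0.08]

```text
time_s: 10.1
ee_pos: [544.6, -198.1, 296.9]
orientation: [3.141, -0.0, 2.875]
wrist_force: [0.1, -0.4, -3.3]
width: 0.273
grip_force: 98.1
```

Run:
```python
from h import *
s=telemetry.sense();print(s['time_s'],s['ee_pos'],s['orientation'],s['wrist_force'],s['torque'],s['grip_force'])
m,p,d=cam('wrist');save(p,'w3');W=world(m,d);np.savez('w3.npz',W=W,d=d)
def rect(c,r,z0,z1):
    q=(np.hypot(W[...,0]-c[0],W[...,1]-c[1])<r)&(W[...,2]>z0)&(W[...,2]<z1)&(d>0)
    P=W[q]; print(len(P),np.round(P.mean(0)) if len(P) else '',[np.round(a,1) for a in cv2.minAreaRect(P[:,:2].astype(np.float32))] if len(P)>4 else '')
rect((501,-233),110,15,38);rect((501,-233),110,42,75);rect((501,-233),110,15,75)
```

```text
10.1 [ 544.63227403 -198.08651434  296.88247228] [ 3.14142860e+00 -2.34277826e-04  2.87515438e+00] [ 0.06822053 -0.36475192 -3.28106619] [ 0.04892926  0.00712634 -0.02471179] 98.10183763504028
4305 [ 479. -237.   30.] [array([ 500. , -236.5]), array([150.9, 110.1]), np.float64(74.0)]
10192 [ 492. -238.   48.] [array([ 499.8, -235.6]), array([126.5,  84.5]), np.float64(73.9)]
15274 [ 487. -239.   43.] [array([ 500. , -236.5]), array([150.9, 110.1]), np.float64(74.0)]
```

View pics/w3.png

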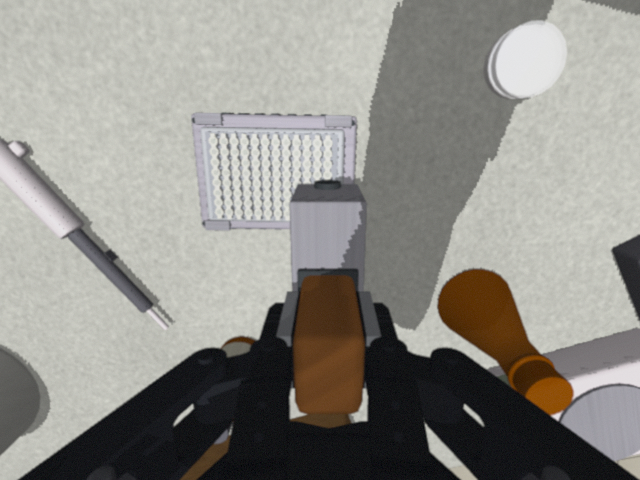

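Wrist view: the plate with strips at roughly (205–345, 130–225), block rectangle 151×110 (fits). The roller is held upright. I'll get a depth hint of the strip heights.

Run:
```python
from h import *
f=np.load('w3.npz');W=f['W'];d=f['d'];a=np.radians(74);v=np.array([np.cos(a),np.sin(a)]);u=np.array([v[1],-v[0]])
r=W[...,:2]-[500,-236];x=r@u;y=r@v
for y0 in np.arange(-49.5,55,9):
    q=(abs(y-y0)<4)&(abs(x+15)<22)&(d>0)&(W[...,2]>40)&(W[...,2]<70); print(y0,q.sum(),np.round(np.percentile(W[q][:,2],[20,50,80]),1) if q.sum() else '')
for s in (45,-45): print(s,500+v[0]*s,-236+v[1]*s)
```

```text
-49.5 496 [43.8 48.6 49.5]
-40.5 503 [44.2 48.9 49.7]
-31.5 495 [44.3 49.4 50.1]
-22.5 485 [44.7 50.  50.7]
-13.5 480 [45.  49.8 50.7]
-4.5 485 [45.1 50.7 51.4]
4.5 482 [45.3 50.3 51.2]
13.5 479 [45.7 51.1 52. ]
22.5 469 [45.8 50.8 51.6]
31.5 441 [46.3 50.8 51.6]
40.5 398 [46.6 51.7 52.4]
49.5 390 [46.8 51.7 52.4]
45 512.403681011765 -192.74322368277564
-45 487.59631898823505 -279.25677631722436
```

jog_arm:
  offset:
    - [-8,2,-5]
    - [-16,4,-15]
    - [-24,5,-30]
    - [-32,5,-45]
    - [-32,5,-60]
    - [-32,5,-75]
    - [-32,5,-87]
    - [-32,5,-95]
    - [-32,5,-100]
    - [-32,5,-102]
    - [-32,5,-102]
    - [-32,5,-102]
  dr:
    - [0,0,-0.009]
    - [0,0,-0.009]
    - [0,0,-0.009]
    - [0,0,-0.009]
    - [0,0,-0.009]
    - [0,0,-0.009]
    - [0,0,-0.009]
    - [0,0,-0.009]
    - [0,0,-0.009]
    - [0,0,-0.009]
    - [0,0,-0.009]
    - [0,0,-0.009]

```text
time_s: 11.35
ee_pos: [513.1, -194.0, 195.3]
orientation: [-3.141, 0.001, 2.866]
wrist_force: [0.2, -0.0, -3.1]
width: 0.268
grip_force: 98.3
```

jog_arm:
  offset:
    - [0,0,-0.8]
    - [0,0,-1.6]
    - [0,0,-2.4]
    - [0,0,-3.2]
    - [0,0,-4]
    - [0,0,-4]
  dr:
    - [0,0,0]
    - [0,0,0]
    - [0,0,0]
    - [0,0,0]
    - [0,0,0]
    - [0,0,0]

```text
time_s: 11.95
ee_pos: [512.8, -193.9, 190.7]
orientation: [-3.141, 0.0, 2.866]
wrist_force: [0.9, -0.0, -3.7]
width: 0.264
grip_force: 98.3
```

jog_arm:
  offset:
    - [0,0,-0.7]
    - [0,0,-1.4]
    - [0,0,-2]
    - [0,0,-2]
  dr:
    - [0,0,0]
    - [0,0,0]
    - [0,0,0]
    - [0,0,0]

```text
time_s: 12.35
ee_pos: [512.8, -193.9, 188.8]
orientation: [-3.141, 0.0, 2.866]
wrist_force: [-0.2, -0.1, -3.6]
width: 0.266
grip_force: 98.3
```

jog_arm:
  offset:
    - [0,0,-0.5]
    - [0,0,-1]
    - [0,0,-1.5]
    - [0,0,-1.5]
  dr:
    - [0,0,0]
    - [0,0,0]
    - [0,0,0]
    - [0,0,0]

```text
time_s: 12.75
ee_pos: [512.9, -193.9, 187.5]
orientation: [-3.141, 0.001, 2.866]
wrist_force: [-0.1, 0.3, -2.3]
width: 0.269
grip_force: 98.6
```

jog_arm:
  offset:
    - [0,0,-0.5]
    - [0,0,-1]
    - [0,0,-1]
  dr:
    - [0,0,0]
    - [0,0,0]
    - [0,0,0]

```text
time_s: 13.05
ee_pos: [512.9, -194.0, 186.7]
orientation: [-3.141, 0.001, 2.866]
wrist_force: [-1.6, 1.2, 4.3]
width: 0.265
grip_force: 99.1
```

jog_arm:
  offset:
    - [0,0,-0.5]
    - [0,0,-1]
    - [0,0,-1]
  dr:
    - [0,0,0]
    - [0,0,0]
    - [0,0,0]

```text
time_s: 13.35
ee_pos: [512.9, -193.9, 185.4]
orientation: [-3.141, 0.001, 2.866]
wrist_force: [-1.6, 0.3, 4.1]
width: 0.269
grip_force: 99.1
```

jog_arm:
  offset:
    - [0,0,-0.5]
    - [0,0,-1]
    - [0,0,-1]
  dr:
    - [0,0,0]
    - [0,0,0]
    - [0,0,0]

```text
time_s: 13.65
ee_pos: [512.9, -193.9, 184.3]
orientation: [-3.141, 0.0, 2.866]
wrist_force: [-0.7, -0.0, 3.2]
width: 0.27
grip_force: 99.1
```

jog_arm:
  offset:
    - [0,0,-0.3]
    - [0,0,-0.5]
    - [0,0,-0.5]
  dr:
    - [0,0,0]
    - [0,0,0]
    - [0,0,0]

```text
time_s: 13.95
ee_pos: [512.9, -193.9, 183.9]
orientation: [-3.141, 0.001, 2.866]
wrist_force: [-1.6, 1.2, 4.4]
width: 0.267
grip_force: 99.4
```

jog_arm:
  offset:
    - [0,0,-0.3]
    - [0,0,-0.4]
    - [0,0,-0.4]
  dr:
    - [0,0,0]
    - [0,0,0]
    - [0,0,0]

```text
time_s: 14.25
ee_pos: [513.0, -193.7, 183.7]
orientation: [3.141, 0.001, 2.866]
wrist_force: [-0.4, 1.5, 7.4]
width: 0.273
grip_force: 99.8
```

jog_arm:
  offset:
    - [0,0,-0.2]
    - [0,0,-0.2]
    - [0,0,-0.2]
  dr:
    - [0,0,0]
    - [0,0,0]
    - [0,0,0]

```text
time_s: 14.55
ee_pos: [513.0, -193.7, 183.6]
orientation: [3.141, 0.001, 2.866]
wrist_force: [-1.4, 2.8, 7.2]
width: 0.264
grip_force: 100.0
```

jog_arm:
  offset:
    - [0,0,4]
    - [0,0,9]
    - [-5,-17.3,9]
    - [-10,-34.6,9]
    - [-15,-52,9]
    - [-20,-69.3,9]
    - [-24.8,-86.5,7]
    - [-24.8,-86.5,4]
    - [-24.8,-86.5,3]
    - [-24.8,-86.5,3]
    - [-24.8,-86.5,3]
  dr:
    - [0,0,0]
    - [0,0,0]
    - [0,0,0]
    - [0,0,0]
    - [0,0,0]
    - [0,0,0]
    - [0,0,0]
    - [0,0,0]
    - [0,0,0]
    - [0,0,0]
    - [0,0,0]

```text
time_s: 15.65
ee_pos: [488.2, -279.7, 186.2]
orientation: [-3.141, 0.0, 2.867]
wrist_force: [-0.1, -0.1, -3.6]
width: 0.266
grip_force: 98.6
```

jog_arm:
  offset:
    - [0,0,-0.6]
    - [0,0,-1.2]
    - [0,0,-1.8]
    - [0,0,-1.8]
  dr:
    - [0,0,0]
    - [0,0,0]
    - [0,0,0]
    - [0,0,0]

```text
time_s: 16.05
ee_pos: [488.1, -280.4, 184.7]
orientation: [-3.141, 0.001, 2.866]
wrist_force: [-1.0, -0.3, -0.6]
width: 0.266
grip_force: 99.4
```

jog_arm:
  offset:
    - [0,0,-0.6]
    - [0,0,-1.2]
    - [0,0,-1.2]
  dr:
    - [0,0,0]
    - [0,0,0]
    - [0,0,0]

```text
time_s: 16.35
ee_pos: [488.1, -280.6, 183.5]
orientation: [-3.141, 0.001, 2.866]
wrist_force: [-0.6, 0.8, 4.4]
width: 0.27
grip_force: 99.7
```

jog_arm:
  offset:
    - [0,0,-0.6]
    - [0,0,-1.2]
    - [0,0,-1.6]
    - [0,0,-1.6]
  dr:
    - [0,0,0]
    - [0,0,0]
    - [0,0,0]
    - [0,0,0]

```text
time_s: 16.75
ee_pos: [488.1, -281.0, 182.1]
orientation: [-3.14, 0.001, 2.866]
wrist_force: [-2.7, -0.4, 7.6]
width: 0.269
grip_force: 100.1
```

jog_arm:
  offset:
    - [0,0,-0.4]
    - [0,0,-0.7]
    - [0,0,-0.7]
  dr:
    - [0,0,0]
    - [0,0,0]
    - [0,0,0]

```text
time_s: 17.05
ee_pos: [488.1, -281.0, 181.5]
orientation: [-3.14, 0.001, 2.866]
wrist_force: [-3.2, -0.8, 7.6]
width: 0.268
grip_force: 100.1
```

jog_arm:
  offset:
    - [0,0,-0.3]
    - [0,0,-0.4]
    - [0,0,-0.4]
  dr:
    - [0,0,0]
    - [0,0,0]
    - [0,0,0]

```text
time_s: 17.35
ee_pos: [488.1, -281.1, 181.2]
orientation: [-3.14, 0.001, 2.866]
wrist_force: [-4.2, -1.3, 10.2]
width: 0.267
grip_force: 100.3
```

jog_arm:
  offset:
    - [0,0,0.6]
    - [0.8,2.9,0.8]
    - [1.7,5.8,0.9]
    - [2.5,8.7,1.0]
    - [3.3,11.5,1.1]
    - [4.1,14.4,1.2]
    - [5.0,17.3,1.3]
  dr:
    - [0,0,0]
    - [0,0,0]
    - [0,0,0]
    - [0,0,0]
    - [0,0,0]
    - [0,0,0]
    - [0,0,0]

```text
time_s: 18.05
ee_pos: [493.2, -263.1, 182.0]
orientation: [-3.141, 0.001, 2.866]
wrist_force: [-2.1, -2.6, 4.1]
width: 0.269
grip_force: 99.8
```

jog_arm:
  offset:
    - [0.8,2.9,0.1]
    - [1.7,5.8,0.2]
    - [2.5,8.7,0.3]
    - [3.3,11.5,0.4]
    - [4.1,14.4,0.45]
    - [5.0,17.3,0.55]
    - [5.8,20.2,0.65]
    - [6.6,23.1,0.7]
    - [7.4,26.0,0.8]
    - [8.3,28.8,0.9]
    - [9.1,31.7,1.0]
    - [9.9,34.6,1.1]
  dr:
    - [0,0,0]
    - [0,0,0]
    - [0,0,0]
    - [0,0,0]
    - [0,0,0]
    - [0,0,0]
    - [0,0,0]
    - [0,0,0]
    - [0,0,0]
    - [0,0,0]
    - [0,0,0]
    - [0,0,0]

```text
time_s: 19.25
ee_pos: [503.0, -228.4, 183.0]
orientation: [-3.141, 0.0, 2.866]
wrist_force: [-0.7, -2.7, 4.5]
width: 0.267
grip_force: 99.8
```

jog_arm:
  offset:
    - [0.8,2.9,0.1]
    - [1.7,5.8,0.2]
    - [2.5,8.7,0.3]
    - [3.3,11.5,0.4]
    - [4.1,14.4,0.45]
    - [5.0,17.3,0.55]
    - [5.8,20.2,0.65]
    - [6.6,23.1,0.7]
    - [7.4,26.0,0.8]
    - [8.3,28.8,0.9]
    - [9.1,31.7,1.0]
    - [9.9,34.6,1.1]
  dr:
    - [0,0,0]
    - [0,0,0]
    - [0,0,0]
    - [0,0,0]
    - [0,0,0]
    - [0,0,0]
    - [0,0,0]
    - [0,0,0]
    - [0,0,0]
    - [0,0,0]
    - [0,0,0]
    - [0,0,0]

```text
time_s: 20.45
ee_pos: [512.6, -193.5, 183.7]
orientation: [-3.141, -0.001, 2.866]
wrist_force: [0.5, -1.1, -2.0]
width: 0.267
grip_force: 99.2
```

jog_arm:
  offset:
    - [0.5,1.9,-0.4]
    - [1.1,3.8,-0.7]
    - [1.1,3.8,-0.8]
    - [0.3,0.9,-0.9]
    - [-0.5,-2,-1.0]
    - [-1.4,-4.9,-1.1]
    - [-2.2,-7.7,-1.2]
    - [-3.0,-10.6,-1.3]
    - [-3.8,-13.5,-1.4]
  dr:
    - [0,0,0]
    - [0,0,0]
    - [0,0,0]
    - [0,0,0]
    - [0,0,0]
    - [0,0,0]
    - [0,0,0]
    - [0,0,0]
    - [0,0,0]

```text
time_s: 21.35
ee_pos: [508.8, -207.4, 183.2]
orientation: [-3.141, 0.0, 2.866]
wrist_force: [-1.7, 1.3, 7.8]
width: 0.274
grip_force: 100.2
```

jog_arm:
  offset:
    - [-0.8,-2.9,-0.1]
    - [-1.7,-5.8,-0.2]
    - [-2.5,-8.7,-0.3]
    - [-3.3,-11.5,-0.4]
    - [-4.1,-14.4,-0.45]
    - [-5.0,-17.3,-0.55]
    - [-5.8,-20.2,-0.65]
    - [-6.6,-23.1,-0.75]
  dr:
    - [0,0,0]
    - [0,0,0]
    - [0,0,0]
    - [0,0,0]
    - [0,0,0]
    - [0,0,0]
    - [0,0,0]
    - [0,0,0]

```text
time_s: 22.15
ee_pos: [502.3, -230.5, 182.6]
orientation: [-3.141, 0.001, 2.866]
wrist_force: [-2.0, 1.3, 9.5]
width: 0.268
grip_force: 100.5
```

jog_arm:
  offset:
    - [-0.8,-2.9,-0.1]
    - [-1.7,-5.8,-0.2]
    - [-2.5,-8.7,-0.25]
    - [-3.3,-11.5,-0.35]
    - [-4.1,-14.4,-0.4]
    - [-5.0,-17.3,-0.5]
    - [-5.8,-20.2,-0.6]
    - [-6.6,-23.1,-0.7]
  dr:
    - [0,0,0]
    - [0,0,0]
    - [0,0,0]
    - [0,0,0]
    - [0,0,0]
    - [0,0,0]
    - [0,0,0]
    - [0,0,0]

```text
time_s: 22.95
ee_pos: [495.7, -253.7, 182.0]
orientation: [-3.141, 0.001, 2.866]
wrist_force: [-1.7, 1.6, 10.7]
width: 0.272
grip_force: 100.5
```

jog_arm:
  offset:
    - [-0.8,-2.9,-0.1]
    - [-1.7,-5.8,-0.2]
    - [-2.5,-8.7,-0.3]
    - [-3.3,-11.5,-0.4]
    - [-4.1,-14.4,-0.5]
    - [-5.0,-17.3,-0.6]
    - [-5.8,-20.2,-0.7]
    - [-6.9,-24.1,-0.8]
    - [-6.9,-24.1,-0.9]
  dr:
    - [0,0,0]
    - [0,0,0]
    - [0,0,0]
    - [0,0,0]
    - [0,0,0]
    - [0,0,0]
    - [0,0,0]
    - [0,0,0]
    - [0,0,0]

```text
time_s: 23.85
ee_pos: [488.8, -278.3, 181.2]
orientation: [-3.14, 0.001, 2.865]
wrist_force: [-2.6, 0.4, 11.7]
width: 0.266
grip_force: 100.6
```

jog_arm:
  offset:
    - [-0.6,-2.2,0.1]
    - [-1.2,-4.4,0]
    - [-0.6,-2.2,0.1]
    - [0.2,0.7,0.2]
    - [1.1,3.6,0.3]
    - [1.9,6.5,0.4]
    - [2.7,9.4,0.5]
    - [3.5,12.2,0.6]
    - [4.4,15.1,0.65]
    - [5.2,18.0,0.75]
    - [6,20.9,0.85]
    - [6.9,23.8,0.95]
  dr:
    - [0,0,0]
    - [0,0,0]
    - [0,0,0]
    - [0,0,0]
    - [0,0,0]
    - [0,0,0]
    - [0,0,0]
    - [0,0,0]
    - [0,0,0]
    - [0,0,0]
    - [0,0,0]
    - [0,0,0]

```text
time_s: 25.05
ee_pos: [495.7, -254.0, 182.0]
orientation: [-3.14, 0.001, 2.866]
wrist_force: [-2.5, 0.3, 8.4]
width: 0.265
grip_force: 100.6
```

jog_arm:
  offset:
    - [0.8,2.9,0.05]
    - [1.7,5.8,0.1]
    - [2.5,8.7,0.2]
    - [3.3,11.5,0.3]
    - [4.1,14.4,0.4]
    - [5.0,17.3,0.45]
    - [5.8,20.2,0.55]
    - [6.6,23.1,0.65]
    - [7.4,26.0,0.75]
    - [8.3,28.8,0.8]
    - [9.1,31.7,0.9]
    - [9.9,34.6,1.0]
  dr:
    - [0,0,0]
    - [0,0,0]
    - [0,0,0]
    - [0,0,0]
    - [0,0,0]
    - [0,0,0]
    - [0,0,0]
    - [0,0,0]
    - [0,0,0]
    - [0,0,0]
    - [0,0,0]
    - [0,0,0]

```text
time_s: 26.25
ee_pos: [505.7, -219.3, 182.9]
orientation: [-3.141, 0.001, 2.866]
wrist_force: [-1.1, -0.0, 7.9]
width: 0.274
grip_force: 100.5
```

jog_arm:
  offset:
    - [0.8,2.9,0.05]
    - [1.7,5.8,0.1]
    - [2.5,8.7,0.2]
    - [3.3,11.5,0.3]
    - [4.1,14.4,0.4]
    - [5.0,17.3,0.45]
    - [5.8,20.2,0.55]
    - [6.6,23.1,0.65]
    - [7.4,26.0,0.75]
    - [8.3,28.8,0.8]
    - [8.8,30.5,0.8]
  dr:
    - [0,0,0]
    - [0,0,0]
    - [0,0,0]
    - [0,0,0]
    - [0,0,0]
    - [0,0,0]
    - [0,0,0]
    - [0,0,0]
    - [0,0,0]
    - [0,0,0]
    - [0,0,0]

```text
time_s: 27.35
ee_pos: [514.5, -188.7, 183.6]
orientation: [-3.141, 0.001, 2.866]
wrist_force: [-1.0, -0.7, 7.3]
width: 0.268
grip_force: 100.3
```

jog_arm:
  offset:
    - [0,0,5]
    - [0,0,20]
    - [0,0,40]
    - [0,0,60]
    - [0,0,80]
    - [0,0,95]
    - [0,0,110]
    - [0,0,115]
    - [0,0,115]
  dr:
    - [0,0,0]
    - [0,0,0]
    - [0,0,0]
    - [0,0,0]
    - [0,0,0]
    - [0,0,0]
    - [0,0,0]
    - [0,0,0]
    - [0,0,0]

```text
time_s: 28.25
ee_pos: [514.5, -188.8, 298.2]
orientation: [-3.141, 0.001, 2.866]
wrist_force: [0.3, 0.5, -3.8]
width: 0.268
grip_force: 98.9
```

Run:
```python
from h import *
s=telemetry.sense();print(s['time_s'],s['ee_pos'],s['orientation'],s['wrist_force'],np.round(s['q'],3))
m,p,d=cam('wrist');save(p,'w4');W=world(m,d)
a=np.radians(74);v=np.array([np.cos(a),np.sin(a)]);u=np.array([v[1],-v[0]])
r=W[...,:2]-[500,-236];x=r@u;y=r@v
for y0 in np.arange(-49.5,55,9):
    q=(abs(y-y0)<4)&(abs(x+15)<22)&(d>0)&(W[...,2]>35)&(W[...,2]<70); print(y0,q.sum(),np.round(np.percentile(W[q][:,2],[20,50,80]),1) if q.sum() else '')
```

```text
28.25 [ 514.50129747 -188.8011276   298.18600863] [-3.14120067e+00  5.28102305e-04  2.86593532e+00] [ 0.32853434  0.46882264 -3.82544907] [-0.485  0.337 -0.103  1.13  -0.    -0.209]
-49.5 415 [44.1 45.4 46.2]
-40.5 425 [44.2 45.6 46.4]
-31.5 415 [44.5 45.7 46.6]
-22.5 419 [44.4 46.  46.8]
-13.5 421 [44.8 46.4 47.1]
-4.5 415 [45.3 46.5 47.4]
4.5 413 [45.3 46.8 47.5]
13.5 347 [46.1 47.2 47.9]
22.5 124 [46.  47.3 48.1]
31.5 107 [45.8 47.4 48.2]
40.5 80 [46.  47.6 48.6]
49.5 64 [46.4 47.7 48.6]
```

Every strip's height dropped about 3.3–4 mm onto one straight line, and the hard stop was felt, so the strips are home. Back to the stand.

jog_arm:
  offset:
    - [0,15,0]
    - [0,45,0]
    - [0,80,0]
    - [0,115,0]
    - [0,150,0]
    - [0,185,0]
    - [0,220,0]
    - [0,255,0]
    - [-2,290,0]
    - [-4,325,0]
    - [-6,355,0]
    - [-6.7,375,0]
  dr:
    - [0,0,0.02]
    - [0,0,0.05]
    - [0,0,0.08]
    - [0,0,0.11]
    - [0,0,0.14]
    - [0,0,0.17]
    - [0,0,0.2]
    - [0,0,0.23]
    - [0,0,0.25]
    - [0,0,0.27]
    - [0,0,0.289]
    - [0,0,0.289]

```text
time_s: 29.5
ee_pos: [506.3, 188.8, 297.1]
orientation: [-3.142, -0.002, -3.125]
wrist_force: [0.5, -0.5, -3.3]
width: 0.265
grip_force: 99.1
```

jog_arm:
  offset:
    - [0,12.6,-10]
    - [0,12.6,-30]
    - [0,12.6,-50]
    - [0,12.6,-70]
    - [0,12.6,-85]
    - [0,12.6,-95]
    - [0,12.6,-100]
    - [0,12.6,-100]
    - [0,12.6,-100]
  dr:
    - [0,0,0]
    - [0,0,0]
    - [0,0,0]
    - [0,0,0]
    - [0,0,0]
    - [0,0,0]
    - [0,0,0]
    - [0,0,0]
    - [0,0,0]

```text
time_s: 30.4
ee_pos: [508.1, 198.8, 198.5]
orientation: [-3.141, 0.001, -3.128]
wrist_force: [-0.0, 0.2, -3.6]
width: 0.269
grip_force: 98.9
```

Run:
```python
from h import *
s=telemetry.sense();print(s['time_s'],s['ee_pos'],s['orientation'],s['wrist_force'])
m,p,d=cam('wrist');save(p,'w5');W=world(m,d)
def rect(c,r,z0,z1):
    q=(np.hypot(W[...,0]-c[0],W[...,1]-c[1])<r)&(W[...,2]>z0)&(W[...,2]<z1)&(d>0)
    P=W[q]; print(len(P),np.round(P.mean(0),1) if len(P) else '',[np.round(a,1) for a in cv2.minAreaRect(P[:,:2].astype(np.float32))] if len(P)>4 else '')
rect((507,199),65,90,130);rect((507,199),85,4,33)
```

```text
30.4 [508.12247069 198.8288958  198.47839103] [-3.14137587e+00  1.06903028e-03 -3.12828936e+00] [-0.0497011   0.24574333 -3.62069202]
7156 [476.2 199.4 116.3] [array([479.6, 200.3]), array([35.7, 46.3]), np.float64(90.0)]
5377 [480.5 197.9  11.7] [array([506.8, 199.4]), array([116.9,  74.1]), np.float64(0.5)]
```

View pics/w5.png

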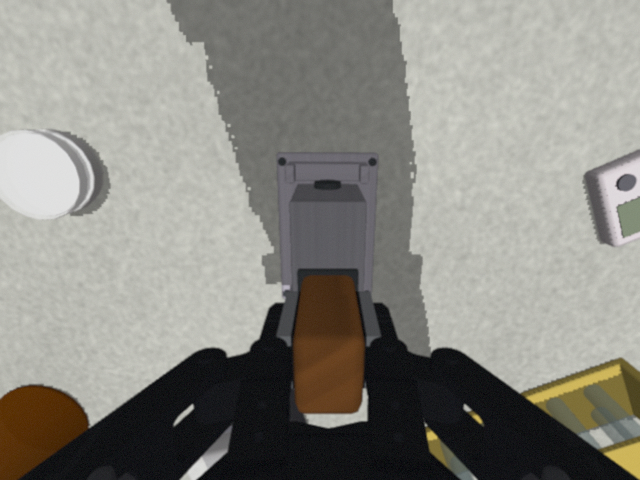

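Wrist view: yoke (328,190–270) aligned with and centred in the stand (278–378). Lowering gently.

jog_arm:
  offset:
    - [-0.4,0,-8]
    - [-0.4,0,-18]
    - [-0.4,0,-28]
    - [-0.4,0,-36]
    - [-0.4,0,-42]
    - [-0.4,0,-46]
    - [-0.4,0,-48.5]
    - [-0.4,0,-48.5]
  dr:
    - [0,0,0]
    - [0,0,0]
    - [0,0,0]
    - [0,0,0]
    - [0,0,0]
    - [0,0,0]
    - [0,0,0]
    - [0,0,0]

```text
time_s: 31.25
ee_pos: [507.4, 198.8, 149.3]
orientation: [-3.141, 0.0, -3.128]
wrist_force: [0.7, 0.8, -3.5]
width: 0.269
grip_force: 98.9
```

jog_arm:
  offset:
    - [0,0,-0.7]
    - [0,0,-1.4]
    - [0,0,-2]
    - [0,0,-2]
  dr:
    - [0,0,0]
    - [0,0,0]
    - [0,0,0]
    - [0,0,0]

```text
time_s: 31.65
ee_pos: [507.5, 198.8, 147.6]
orientation: [-3.141, 0.0, -3.128]
wrist_force: [-0.5, -0.4, -3.6]
width: 0.264
grip_force: 98.9
```

jog_arm:
  offset:
    - [0,0,-0.4]
    - [0,0,-0.8]
    - [0,0,-0.8]
  dr:
    - [0,0,0]
    - [0,0,0]
    - [0,0,0]

```text
time_s: 31.95
ee_pos: [507.5, 198.8, 147.3]
orientation: [-3.141, 0.001, -3.128]
wrist_force: [-2.7, -1.6, 5.2]
width: 0.272
grip_force: 100.1
```

Seated (force +8.7 N). Release and retreat straight up.

jog_arm:
  offset:
    - [0,0,0.3]
    - [0,0,0.3]
    - [0,0,0.3]
    - [0,0,0.3]
    - [0,0,0.3]
    - [0,0,0.3]
    - [0,0,0.3]
    - [0,0,0.3]
  dr:
    - [0,0,0]
    - [0,0,0]
    - [0,0,0]
    - [0,0,0]
    - [0,0,0]
    - [0,0,0]
    - [0,0,0]
    - [0,0,0]
  hand: 1

```text
time_s: 32.75
ee_pos: [507.4, 198.8, 147.0]
orientation: [-3.141, 0.0, -3.128]
wrist_force: [0.6, -0.3, -0.6]
width: 0.998
grip_force: 0.0
```

jog_arm:
  offset:
    - [0,0,5]
    - [0,0,15]
    - [0,0,30]
    - [0,0,45]
    - [0,0,60]
    - [0,0,80]
    - [0,0,100]
    - [0,0,110]
    - [0,0,110]
  dr:
    - [0,0,0]
    - [0,0,0]
    - [0,0,0]
    - [0,0,0]
    - [0,0,0]
    - [0,0,0]
    - [0,0,0]
    - [0,0,0]
    - [0,0,0]

```text
time_s: 33.65
ee_pos: [508.2, 199.0, 258.8]
orientation: [3.141, 0.003, -3.128]
wrist_force: [-0.2, -0.4, -0.4]
width: 0.998
grip_force: 0.0
```

Run:
```python
from h import *
s=telemetry.sense();print(s['time_s'],s['ee_pos'],s['wrist_force'],s['width'])
m,p,d=cam('wrist');save(p,'w6');W=world(m,d)
def rect(c,r,z0,z1):
    q=(np.hypot(W[...,0]-c[0],W[...,1]-c[1])<r)&(W[...,2]>z0)&(W[...,2]<z1)&(d>0)
    P=W[q]; print(len(P),np.round(np.median(P,0),1) if len(P) else '',[np.round(a,1) for a in cv2.minAreaRect(P[:,:2].astype(np.float32))] if len(P)>4 else '')
rect((507,199),50,112,126);rect((507,199),80,58,80);rect((507,199),85,4,28)
```

```text
33.65 [508.17567239 199.00495082 258.75512926] [-0.18017011 -0.43767453 -0.44173488] 0.9977893609648002
1747 [505.2 199.7 119.3] [array([506.7, 199.9]), array([30.9, 23.7]), np.float64(0.0)]
3149 [483.4 200.   65.7] [array([507.6, 200. ]), array([98.3, 34.1]), np.float64(0.7)]
4455 [493.3 193.7   7.8] [array([507.2, 199.5]), array([117.6,  74.2]), np.float64(0.5)]
```

```bash
python3 -c "
from cell import robot
print(robot.hand_in())"
```

```text
the job is handed in; nothing more can be done
None
```

I rolled all twelve strips home, with downward force read between moves peaking at about 15 N, set the roller back upright in its stand, and handed the job in at about 34 s; the hand-in returned no verdict.

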